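# Set the sprung camera stand to its length ring and close the cam lever

## Task

Grip the sprung column of the little camera stand and push it down until the red ring on it is level with the top of the black collar. Then, still gripping the column so that the ring stays level, sweep the orange cam lever clockwise (seen from above) all the way to its closed stop, for instance with the side of a finger by turning the gripper about the column. Finish holding: the program ends with the gripper still gripping the column at that length and the lever closed; leave the other things on the desk alone.

Things in the scene. Friction and masses are not known exactly. Their poses are not given: they have to be found in the camera images.
- stand: Desk camera stand that does not move: dark round foot 132 mm across (66 mm radius, 28 mm high in the middle), upright aluminium outer tube 35 mm in diameter, black collar 45 mm in diameter at its upper end, its top edge 150 mm above the desk. Origin at the centre of the foot's underside; z up along the column's axis. Place and yaw vary.
- collar_rim (a point): Centre of the collar's top edge, 150 mm above the desk, on the column's axis: the height the red ring must come to.
- column (a joint): How far the column is pressed down, m: 0 = fully out (start; top end 120 mm above the collar's edge), up to 0.08. A spring pushes it up with about 5 N at 0, 9 N at 0.07; let go, it rises, even with the lever closed. It also turns freely about its upright axis, so the gripper can turn with it. Nothing stops it at the ring: it slides on past.
- column_top (a point): Centre of the top end of the column: round aluminium tube 24 mm in diameter with a black end cap and thin grey graduation lines; straight and free to grip anywhere above the collar. Gripped with the fingertips about 14 mm above the red ring, the fingers end beside the lever's paddle, clear of the collar.
- ring_mid (a point): Middle of the red length ring clipped tightly on the column (6 mm high, 26.4 mm in diameter), 50 to 78 mm below the column's top end, different each time. It moves with the column.
- cam_lever (a joint): Angle of the cam lever, rad: near 0 = open, 0.8 = closed against its stop; grows as the lever turns clockwise seen from above about the column's axis. Stays where it is left; needs about 0.12 N m (some 4 N at the paddle).
- lever_pad (a point): Middle of the lever's upright orange paddle, 33 mm out from the column's axis and 30 mm above the collar's edge. The paddle is a plate 6 mm thick in a plane through the axis: it spans 19 to 47 mm out from the axis (7 mm gap to the column) and rises 53 mm above the collar's edge. The direction from the axis to this point is the lever's heading.
- mug: Bystander: striped mug, 85 x 121 x 98 mm, left of the stand. Origin at the centre of its underside.
- stapler: Bystander: blue desk stapler, 42 x 152 x 56 mm, behind the stand. Origin at the centre of its underside.
- marker: Bystander: white and blue marker pen, 17 x 135 x 16 mm, lying left of the stand. Origin at the centre of its underside.

How it is judged:
By the outcome, as a careful person would: the job done as asked, in the order asked, and still so for the second after the job is handed in, while the arm keeps its last pose, push and grip.
It also fails if it takes over 38 s, if anything falls off the work surface, if the arm or the gripper's body presses on something with over 40 N, if the wrist force passes 120 N, or if a joint passes its speed limit or range.

## Robot

A 6-joint arm with a two-finger parallel gripper is mounted at the origin on the work surface; the furniture and walls round the work are solid. World frame = base frame: x ahead of the robot, y to its left, z up, the work surface at z = 0. Lengths are in m, angles in rad, forces in N, time in s.
With the tool pointing down it reaches from about 0.375 to 0.9 m from the base axis. Payload 3.1 kg.
Tool frame: the origin (TCP) lies between the finger pads, 19 mm behind the fingertips; this is the grasp point; z points along the fingers, y is the line along which they close (so a half turn about z gives the same grasp; the last joint's range is limited). The gripper opens to 85 mm and grips with 20 to 120 N. Pads are 22 mm wide; open, the fingers measure 114 mm over their backs; the gripper's body (76 mm by 85 mm) begins 54 mm behind the grasp point. The pads swing forward as they close: fully open they stand 13 mm farther back than shut.
Start: joints at [-1.365, 0.527, 1.433, -0, 1.181, -0.178], TCP at [0.234, -0.579, 0.25] pointing down, gripper open.
Joint ranges: [-3.08, 3.08], [-0.75, 2.2], [0.22, 2.44], [-1.43, 4.57], [0, 2.65], [-2.85, 2.85]. Speed limits (rad/s): [2.79, 2.79, 3.14, 3.14, 3.14, 3.14].

## Interface

Orientations are given as a unit quaternion [x, y, z, w].
In Python, from station import manip gives the robot as it stands.
- The arm moves only by the tool drive_tool, never from a script. Its argument "motion" is a list that holds one entry, the list of rows, each a list of 5 numbers: the finger opening in mm, from 0 to 85.4, then the shift along the tool's x, y, z in units of 30 mm (1.0 is 30 mm), then the turn about the tool's z in units of 8 degrees (1.0 is 8 degrees). In form: [[[fingers, x, y, z, yaw], ...]]. A call has 1 to 10 rows; each row is the pose to reach, as a shift and turn from the pose commanded when the call began, along the tool's axes at that moment; what a row does not reach only later rows make up. A row lasts 1/10 s, in which the tool goes at most 50 mm and 8.59 degrees, less where a joint would pass 70% of its speed; a pose out of reach is approached as far as the arm can. A call with a gripper value outside its range is refused whole. The fingers move at their own pace and stop on an object; "squeeze" is the grip in N (left out, the last holds). Time passes only in rows, so rows that repeat a pose let the fingers close. It gives the time, the measured TCP pose, the force, the opening and the grip force at its end, in the units of the state.
- manip.sense(): the state, without advancing time (a new reading comes with each control period).
- manip.snapshot(name): name is "scene" or "top" or "wrist"; returns the picture (400x640x3 uint8, red, green, blue); there is no depth.
- manip.camera_model(name): a dict with "fov_y" (degrees; the focal length in pixels is half the picture's height over the tangent of half this angle, whatever the lens; pixels are square), "cx", "cy" (the principal point, pixels), "origin" and "orientation" of the camera in the world. Camera axes: x right, y up, looking along -z (the intrinsics and any distortion apply to the point x, -y, -z); pixel columns grow to the right and rows downward; lengths in m; the calibration is good to about 2 mm. A picture is of the moment at which its call begins: read the wrist's pose just before it. camera_model takes no time and is no camera call; for the wrist camera it gives the pose at the moment of the call.
- manip.sign_off(): hands the job in; it is judged then, once.
The state is a dict: "t": time; "q": joint angles; "qd": joint speeds; "tau": joint torques, N m; "tcp_pos": TCP position; "tool_rot": TCP orientation; "force": force on the tool from outside, world axes, zero at the start; "ft_torque": the same for the moment, N m; "finger_gap": opening from 0.0 (shut) to 1.0 (fully open); "gripper_force": force on a finger pad.
Only numpy, scipy, OpenCV 4.12 (cv2) and the standard library are available. Lean on these libraries where they do the work, as an engineer would, in place of code of your own. Each camera call takes 0.05 s, during which the arm holds its last target. There are 200 camera calls.

## Working session

There is one attempt and no reset: what is moved stays moved. The work goes in short steps, Python scripts to look and compute and a tool call to move; the robot and the scene stay as the last step left them, time stands still between calls to the robot, and variables do not carry over. Pictures are saved under pics/ and viewed, at most 12 in all, crops included, and the job is handed in when it is done.

Besides the shell and the picture viewer there is one more tool, called as name(argument=value, ...) on one line, values as JSON. drive_tool: Moves the arm, as the interface text tells. Its arguments: {"type":"object","properties":{"motion":{"type":"array","items":{"type":"array","items":{"type":"array","items":{"type":"number"}}}},"squeeze":{"type":"number"}},"required":["motion"]}

```bash
mkdir -p pics; python3 - <<'E'
from station import manip
import cv2
for n in("scene","top"):
    m=manip.camera_model(n);print(n,m)
    cv2.imwrite(f"pics/{n}0.png",manip.snapshot(n)[:,:,::-1])
s=manip.sense();print(s["t"],s["tcp_pos"],s["tool_rot"],s["finger_gap"])
E
```

```text
scene {'fov_y': 44.212605339566586, 'cx': 314.7830478183141, 'cy': 199.00191759881156, 'origin': array([ 0.76625041, -0.59270957,  1.03503741]), 'orientation': array([0.31711932, 0.05112971, 0.17015457, 0.93159461])}
top {'fov_y': 51.43637545076836, 'cx': 323.54391454712993, 'cy': 189.73096363649847, 'origin': array([0.4230185 , 0.03453457, 1.10036888]), 'orientation': array([-0.03791643,  0.06232343,  0.71194057, -0.69844023])}
0.1 [ 0.23392646 -0.57892519  0.24913539] [ 9.81648017e-01  1.90699384e-01 -1.18995591e-05 -9.57237773e-04] 0.9998376851457161
```

View pics/scene0.png

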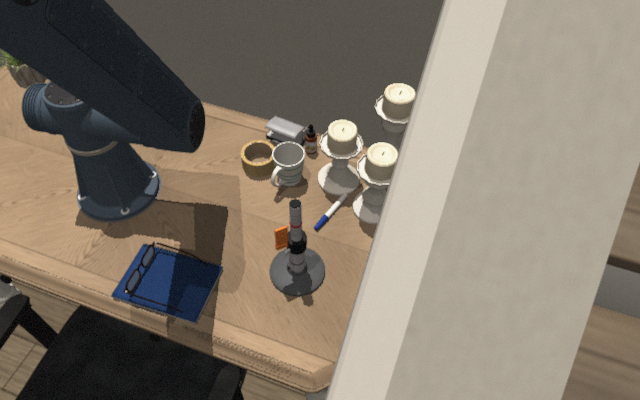

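View pics/top0.png

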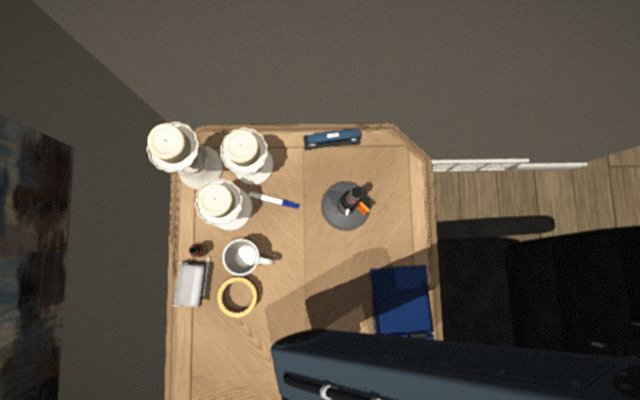

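Scene: stand foot near (297,270), collar near (297,242), column top near (295,203), red ring near (295,222), paddle near (282,237). Top: foot near (346,205). I'll enlarge both.

```bash
python3 - <<'E'
import cv2,numpy as np
a=cv2.imread("pics/scene0.png")[190:300,250:340];b=cv2.imread("pics/top0.png")[170:240,310:385]
r=lambda i,s:cv2.resize(i,None,fx=s,fy=s,interpolation=cv2.INTER_CUBIC)
A=r(a,5);B=r(b,4.6)
o=np.zeros((550,800,3),np.uint8);o[:550,:450]=A;B=B[:550,:350];o[:B.shape[0],450:450+B.shape[1]]=B
cv2.imwrite("pics/crop0.png",o)
E
```

```text
(no output)
```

View pics/crop0.png

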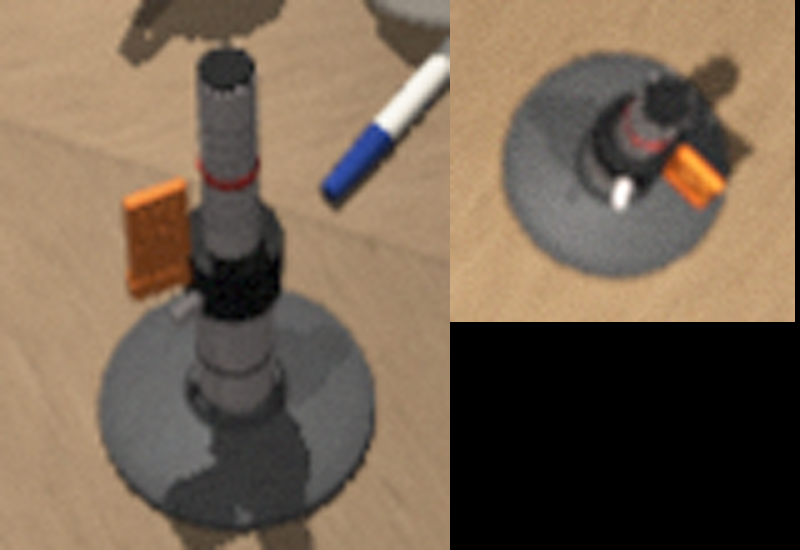

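```bash
cat > h.py <<'E'
import numpy as np
from scipy.spatial.transform import Rotation as R
def proj(m,p):
    f=200/np.tan(np.radians(m["fov_y"])/2)
    c=R.from_quat(m["orientation"]).inv().apply(np.atleast_2d(p)-m["origin"])
    return np.c_[m["cx"]+f*c[:,0]/-c[:,2],m["cy"]+f*c[:,1]/c[:,2]]
def onz(m,uv,z):
    f=200/np.tan(np.radians(m["fov_y"])/2)
    d=R.from_quat(m["orientation"]).apply([(uv[0]-m["cx"])/f,-(uv[1]-m["cy"])/f,-1])
    return m["origin"]+d*(z-m["origin"][2])/d[2]
E
python3 - <<'E'
from h import *
from station import manip
from scipy.optimize import least_squares
S,T=manip.camera_model("scene"),manip.camera_model("top")
print("cap",onz(S,(295.2,204),.27),onz(T,(356.7,191.7),.27),"foot T",onz(T,(345.9,205.9),.01),"foot S",onz(S,(250+237/5,190+407/5),.01))
c=onz(S,(295.2,204),.27)
def f(v):
    x,y,zr=v
    return np.r_[(proj(S,[x,y,.27])-[295.2,204]).ravel(),(proj(T,[x,y,.27])-[356.7,191.7]).ravel(),(proj(S,[x,y,zr])-[295.8,224]).ravel()]
r=least_squares(f,[c[0],c[1],.21]);print(r.x,r.fun)
for u in[(680,150),(722,185)]:print("pad T",onz(T,((u[0]-450)/4.6+310,u[1]/4.6+170),.203))
for u in[(125,197),(186,182)]:print("pad S",onz(S,(250+u[0]/5,190+u[1]/5),.203))
E
```

```text
cap [ 0.53916821 -0.06501267  0.27      ] [ 0.53624545 -0.06258565  0.27      ] foot T [ 0.53429435 -0.06310448  0.01      ] foot S [ 0.54070034 -0.06811798  0.01      ]
[ 0.5378606  -0.06342914  0.198781  ] [-0.32153683 -0.80122073  0.38872745 -0.79659045 -0.2493808   0.00805519]
pad T [ 0.52125003 -0.07685266  0.203     ]
pad T [ 0.50424341 -0.09622936  0.203     ]
pad S [ 0.50499822 -0.09334294  0.203     ]
pad S [ 0.52530894 -0.07768505  0.203     ]
```

The stand's axis is at about (0.538, -0.064), the ring at z≈0.199 and the lever heading at about -137°. I'll hover above it, turned so that the sweep stays well inside joint 6's range.

drive_tool(motion=[[[85,15.8,-12.1,-3.7,-10],[85,15.8,-12.1,-3.7,-10],[85,15.8,-12.1,-3.7,-10],[85,15.8,-12.1,-3.7,-10],[85,15.8,-12.1,-3.7,-10],[85,15.8,-12.1,-3.7,-10],[85,15.8,-12.1,-3.7,-10],[85,15.8,-12.1,-3.7,-10],[85,15.8,-12.1,-3.7,-10],[85,15.8,-12.1,-3.7,-10]]], squeeze=40)

```text
t: 1.1
tcp_pos: [0.4844, -0.1542, 0.3416]
tool_rot: [0.628, 0.778, -0.0, -0.0]
force: [1.8, -0.8, -0.6]
finger_gap: 0.99
gripper_force: 0.0
```

drive_tool(motion=[[[85,2.4,2.2,-0.6,-10.5],[85,2.4,2.2,-0.6,-10.5],[85,2.4,2.2,-0.6,-10.5],[85,2.4,2.2,-0.6,-10.5],[85,2.4,2.2,-0.6,-10.5],[85,2.4,2.2,-0.6,-10.5],[85,2.4,2.2,-0.6,-10.5],[85,2.4,2.2,-0.6,-10.5],[85,2.4,2.2,-0.6,-10.5],[85,2.4,2.2,-0.6,-10.5]]])

```text
t: 2.1
tcp_pos: [0.5333, -0.072, 0.3589]
tool_rot: [-0.055, 0.998, 0.0, -0.001]
force: [-0.5, 0.1, -0.4]
finger_gap: 0.995
gripper_force: 0.0
```

```bash
python3 - <<'E'
from h import *
from station import manip
import cv2
m=manip.camera_model("wrist");np.save("w1.npy",m,allow_pickle=True)
cv2.imwrite("pics/w1.png",manip.snapshot("wrist")[:,:,::-1])
s=manip.sense();print(s["t"],s["q"],s["tcp_pos"],R.from_quat(s["tool_rot"]).as_matrix().round(4),m)
print(proj(m,[[.538,-.064,.27],[.538,-.064,.199],[.538,-.064,.15]]))
E
```

```text
2.15 [-3.41863980e-01  2.95446556e-01  1.50378739e+00  6.28010515e-06
  1.34363392e+00 -2.02503375e+00] [ 0.53327995 -0.07194016  0.35888483] [[-9.937e-01 -1.121e-01 -1.200e-03]
 [-1.121e-01  9.937e-01  4.000e-04]
 [ 1.100e-03  6.000e-04 -1.000e+00]] {'fov_y': 66.531182296765, 'cx': 315.5507318172348, 'cy': 201.06589073017687, 'origin': array([ 0.44999787, -0.08088895,  0.48399393]), 'orientation': array([-0.10766898, -0.12079598,  0.73464671,  0.6588702 ])}
[[324.80638497 222.54098939]
 [322.64979227 194.55116177]
 [321.65196832 181.60067734]]
```

View pics/w1.png

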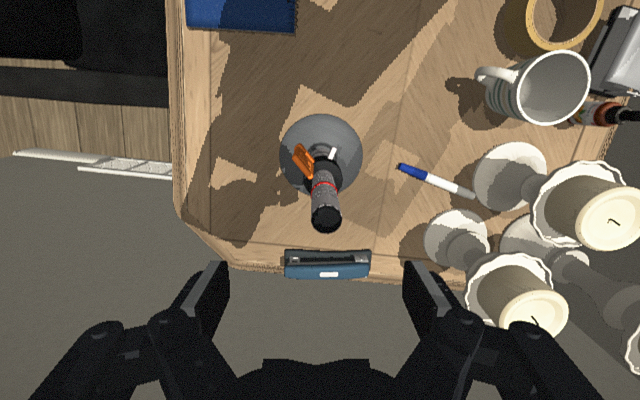

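```bash
python3 - <<'E'
from h import *
import cv2
i=cv2.imread("pics/w1.png")[105:240,265:375]
cv2.imwrite("pics/w1c.png",cv2.resize(i[:, :],None,fx=4.4,fy=4.4,interpolation=cv2.INTER_CUBIC))
m=np.load("w1.npy",allow_pickle=True).item();print(proj(m,[[.538,-.064,.01]]))
E
```

```text
[[319.8699243  158.47201476]]
```

View pics/w1c.png

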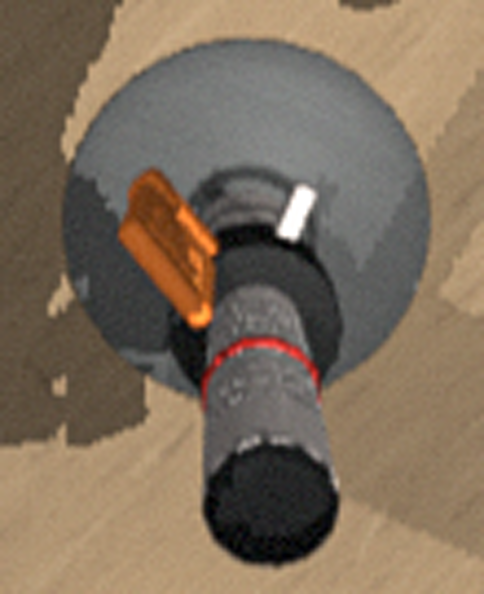

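```bash
python3 - <<'E'
from h import *
from station import manip
from scipy.optimize import least_squares
W=np.load("w1.npy",allow_pickle=True).item();S,T=manip.camera_model("scene"),manip.camera_model("top")
def near(m,x,y,z,r):
    d=m["origin"][:2]-[x,y];d/=np.linalg.norm(d);return [x+r*d[0],y+r*d[1],z]
def f(v):
    x,y,zr=v;c=[x,y,.27]
    return np.r_[2*(proj(S,c)-[295.2,204]).ravel(),(proj(T,c)-[356.7,191.7]).ravel(),(proj(W,c)-[326.4,219.3]).ravel(),
      2*(proj(S,near(S,x,y,zr,.0132))-[250+229/5,190+184/5])[0,1],(proj(W,near(W,x,y,zr,.0132))-[325.2,183.6])[0,1],
      .7*(proj(W,[x,y,.01])-[265+247/4.4,105+220/4.4]).ravel()]
r=least_squares(f,[.538,-.064,.2]);print(r.x,r.fun.round(2))
ax=r.x[:2]
for u in[(150,175),(203,322),(125,235),(212,247)]:
  p=onz(W,(265+u[0]/4.4,105+u[1]/4.4),.203);print(p,np.degrees(np.arctan2(*(p[:2]-ax)[::-1])),np.linalg.norm(p[:2]-ax))
s=manip.sense();d=np.r_[ax,.35]-s["tcp_pos"];print(R.from_quat(s["tool_rot"]).inv().apply(d)/.03)
E
```

```text
[ 0.53670128 -0.0634465   0.20810266] [-1.76 -1.93  0.42 -0.23 -0.67  1.74 -0.4  -0.8  -0.57  1.88]
[ 0.49167005 -0.09121967  0.203     ] -148.33564209058946 0.052907096474356555
[ 0.52178785 -0.07698184  0.203     ] -137.7733056254723 0.02013990096885697
[ 0.50477325 -0.09531462  0.203     ] -135.05380904010985 0.04511071437269285
[ 0.50532805 -0.07678726  0.203     ] -156.96346470239925 0.03409186723762338
[-0.14541176  0.26838061  0.2961466 ]
```

drive_tool(motion=[[[85,-0.15,0.27,0.5,0],[85,-0.15,0.27,1.5,0],[85,-0.15,0.27,2.5,0],[85,-0.15,0.27,3.5,0],[85,-0.15,0.27,4.0,0],[85,-0.15,0.27,4.0,0],[85,-0.15,0.27,4.0,0]]])

```text
t: 2.85
tcp_pos: [0.5374, -0.0636, 0.2395]
tool_rot: [-0.052, 0.999, 0.0, -0.0]
force: [0.8, -0.7, 0.4]
finger_gap: 0.997
gripper_force: 0.0
```

```bash
python3 - <<'E'
from h import *
from station import manip
import cv2
m=manip.camera_model("wrist");np.save("w2.npy",m,allow_pickle=True)
w=manip.snapshot("wrist")[:,:,::-1];cv2.imwrite("pics/w2.png",w)
s=manip.sense();print(s["t"],s["tcp_pos"],s["force"])
a=[.5367,-.0634];print(proj(m,[a+[.27],a+[.205],a+[.15]]))
c=manip.snapshot("scene")[:,:,::-1];cv2.imwrite("pics/s2.png",c)
E
python3 -c "
import cv2,numpy as np
w=cv2.imread('pics/w2.png');s=cv2.imread('pics/s2.png')[190:290,250:340]
o=np.zeros((600,800,3),np.uint8);o[:300,:480]=cv2.resize(w,(480,300));o[:, :]=o
b=cv2.resize(w[130:330,220:420],(400,400));o=np.hstack([b,cv2.resize(s,(360,400),interpolation=2)]);cv2.imwrite('pics/c2.png',o)"
```

```text
2.9 [ 0.53790321 -0.06375521  0.24018271] [ 0.20011008 -0.16956517  0.45458077]
[[315.66880219 328.4253675 ]
 [315.5674629  248.59975669]
 [315.52412586 214.46289583]]
```

View pics/c2.png

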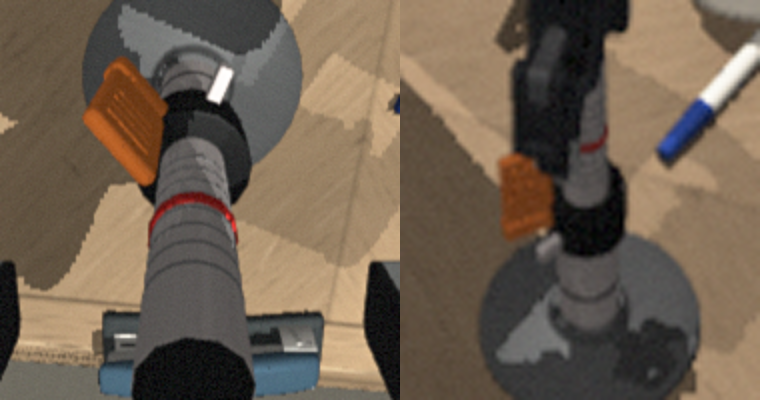

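```bash
cat >> h.py <<'E'
def near(m,x,y,z,r):
    d=m["origin"][:2]-[x,y];d=d/np.linalg.norm(d);return [x+r*d[0],y+r*d[1],z]
E
python3 - <<'E'
from h import *
W=np.load("w2.npy",allow_pickle=True).item();print(W["origin"])
for ax in[(.5347,-.0634),(.5367,-.0634),(.5387,-.0634)]:
  print(ax,"cap row",proj(W,near(W,*ax,.27,.012))[0],"collar",proj(W,near(W,*ax,.15,.0225))[0],[(z,proj(W,near(W,*ax,z,.0132))[0,1].round(1)) for z in(.195,.2,.205,.21)])
E
```

```text
[ 0.45397652 -0.07199516  0.36450566]
(0.5347, -0.0634) cap row [316.11018344 297.35625213] collar [315.68945495 183.07619428] [(0.195, np.float64(218.0)), (0.2, np.float64(221.2)), (0.205, np.float64(224.6)), (0.21, np.float64(228.1))]
(0.5367, -0.0634) cap row [315.63516092 301.92592408] collar [315.48762182 185.70842666] [(0.195, np.float64(221.1)), (0.2, np.float64(224.3)), (0.205, np.float64(227.8)), (0.21, np.float64(231.4))]
(0.5387, -0.0634) cap row [315.1616435  306.44423061] collar [315.28328602 188.32582755] [(0.195, np.float64(224.1)), (0.2, np.float64(227.5)), (0.205, np.float64(231.0)), (0.21, np.float64(234.7))]
```

View pics/w2.png

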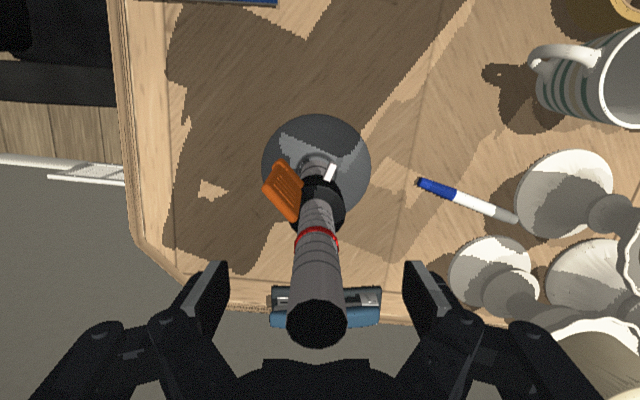

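drive_tool(motion=[[[60,0.05,0,0,0],[30,0.05,0,0,0],[10,0.05,0,0,0],[10,0.05,0,0,0],[10,0.05,0,0,0],[10,0.05,0,0,0],[10,0.05,0,0,0],[10,0.05,0,0,0],[10,0.05,0,0,0],[10,0.05,0,0,0]]], squeeze=70)

```text
t: 3.95
tcp_pos: [0.5358, -0.0635, 0.2398]
tool_rot: [-0.052, 0.999, 0.0, 0.0]
force: [-1.9, 1.4, 5.8]
finger_gap: 0.269
gripper_force: 68.2
```

drive_tool(motion=[[[10,0,0,0.3,0],[10,0,0,0.7,0],[10,0,0,1.1,0],[10,0,0,1.4,0],[10,0,0,1.6,0],[10,0,0,1.7,0],[10,0,0,1.7,0],[10,0,0,1.7,0]]])

```text
t: 4.75
tcp_pos: [0.5358, -0.0636, 0.1888]
tool_rot: [-0.052, 0.999, 0.0, 0.0]
force: [-2.0, 0.4, 7.4]
finger_gap: 0.266
gripper_force: 68.2
```

```bash
python3 - <<'E'
from h import *
from station import manip
import cv2
m=manip.camera_model("wrist");np.save("w3.npy",m,allow_pickle=True)
w=manip.snapshot("wrist")[:,:,::-1];cv2.imwrite("pics/w3.png",w)
s=manip.sense();print(s["t"],s["tcp_pos"],s["force"],s["q"][5])
ax=(.536,-.0634)
print("collar",proj(m,near(m,*ax,.15,.0225))[0],[(z,proj(m,near(m,*ax,z,.0132))[0].round(1)) for z in(.15,.153,.156,.16)])
c=manip.snapshot("scene")[:,:,::-1];cv2.imwrite("pics/s3.png",c)
s=c[200:280,260:320]
cv2.imwrite('pics/c3.png',np.hstack([cv2.resize(w[140:240,270:370],(480,480),interpolation=2),cv2.resize(s,(315,480)[:2],interpolation=2)]))
E
```

```text
4.8 [ 0.53583905 -0.06357718  0.18887957] [-2.58537009  2.53271285  7.04265326] -2.0009634737235795
collar [315.35892228 211.19577442] [(0.15, array([315.4, 226.1])), (0.153, array([315.4, 228.2])), (0.156, array([315.4, 230.4])), (0.16, array([315.4, 233.3]))]
```

View pics/c3.png

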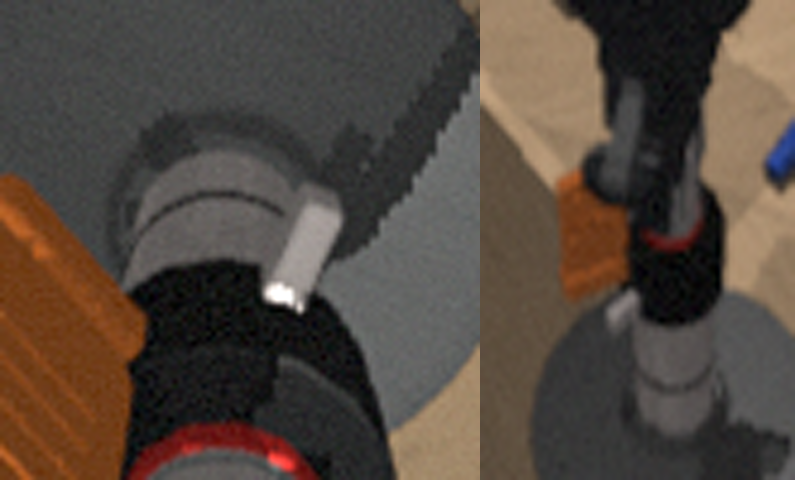

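```bash
cat > prof.py <<'E'
import cv2,sys
w=cv2.imread(sys.argv[1]).astype(int);x=int(sys.argv[2])
for r in range(205,246):
    p=w[r,x-3:x+4].mean(0);print(r,p.round().astype(int),end=" | ")
E
python3 prof.py pics/w3.png 316
```

```text
205 [16 17 15] | 206 [17 17 16] | 207 [17 15 15] | 208 [14 17 15] | 209 [16 15 15] | 210 [17 16 15] | 211 [20 21 19] | 212 [29 29 29] | 213 [30 31 31] | 214 [26 25 25] | 215 [22 22 21] | 216 [25 26 25] | 217 [26 26 23] | 218 [28 25 26] | 219 [21 19 20] | 220 [29 28 29] | 221 [26 24 22] | 222 [27 27 28] | 223 [22 23 23] | 224 [24 25 25] | 225 [25 22 22] | 226 [22 21 18] | 227 [23 23 36] | 228 [21 24 78] | 229 [ 20  23 104] | 230 [ 21  22 102] | 231 [ 19  23 104] | 232 [ 25  27 114] | 233 [ 63  65 111] | 234 [82 84 88] | 235 [76 76 76] | 236 [82 82 85] | 237 [90 92 96] | 238 [90 91 96] | 239 [89 91 95] | 240 [91 92 97] | 241 [92 94 98] | 242 [84 85 89] | 243 [70 71 73] | 244 [79 80 82] | 245 [90 93 96] |
```

```bash
cat > meas.py <<'E'
from h import *
from scipy.optimize import least_squares
def meas(m,rim,lo,hi,y=-.0634):
    r=lambda x,z,R:proj(m,near(m,x,y,z,R))[0,1]
    f=lambda v:[2*(r(v[0],.15,.0225)-rim),r(v[0],v[1]-.003,.0132)-lo,r(v[0],v[1]+.003,.012)-hi]
    s=least_squares(f,[.536,.155],x_scale=.01);return s.x,s.fun
if __name__=="__main__":
    print(meas(np.load("w3.npy",allow_pickle=True).item(),211.4,227.7,233.0))
E
python3 meas.py
```

```text
(array([0.53612972, 0.15427777]), array([ 0.01271204, -0.49408805,  0.45718153]))
```

drive_tool(motion=[[[10,0,0,0.05,0],[10,0,0,0.1,0],[10,0,0,0.12,0],[10,0,0,0.12,0],[10,0,0,0.12,0]]])

```text
t: 5.35
tcp_pos: [0.5358, -0.0636, 0.1855]
tool_rot: [-0.052, 0.999, 0.0, 0.0]
force: [-1.4, 1.4, 7.1]
finger_gap: 0.26
gripper_force: 68.2
```

```bash
cat > shot.py <<'E'
from h import *
from station import manip
import cv2,sys
n=sys.argv[1]
m=manip.camera_model("wrist");np.save(f"w{n}.npy",m,allow_pickle=True)
w=manip.snapshot("wrist")[:,:,::-1];cv2.imwrite(f"pics/w{n}.png",w)
s=manip.sense();print(s["t"],s["tcp_pos"],s["force"],s["q"][5],s["finger_gap"])
ax=(.536,-.0634);r=lambda z,R:proj(m,near(m,*ax,z,R))[0,1].round(2)
print("collar",r(.15,.0225),"[zmid, low edge, high edge(col r), high edge outer]",[(z,r(z-.003,.0132),r(z+.003,.012),r(z+.003,.0132)) for z in(.147,.149,.15,.151,.153)],"hole at ring r",r(.15,.0132))
c=manip.snapshot("scene")[:,:,::-1];cv2.imwrite(f"pics/s{n}.png",c)
cv2.imwrite(f'pics/c{n}.png',np.hstack([cv2.resize(w[170:270,270:370],(480,480),interpolation=2),cv2.resize(c[200:280,260:320],(315,480),interpolation=2)]))
E
python3 shot.py 4; python3 prof.py pics/w4.png 316
```

```text
5.4 [ 0.53583741 -0.06356556  0.18544906] [-1.98371274  0.83009893  6.84754849] -2.0009087370632295 0.261203433906275
collar 213.29 [zmid, low edge, high edge(col r), high edge outer] [(0.147, np.float64(224.33), np.float64(230.37), np.float64(228.45)), (0.149, np.float64(225.67), np.float64(231.82), np.float64(229.88)), (0.15, np.float64(226.36), np.float64(232.55), np.float64(230.61)), (0.151, np.float64(227.05), np.float64(233.3), np.float64(231.34)), (0.153, np.float64(228.45), np.float64(234.81), np.float64(232.84))] hole at ring r 228.45
205 [14 17 16] | 206 [19 17 16] | 207 [11 13 13] | 208 [19 20 18] | 209 [17 19 16] | 210 [18 19 20] | 211 [15 16 16] | 212 [15 14 12] | 213 [19 21 18] | 214 [28 26 24] | 215 [33 31 32] | 216 [25 27 26] | 217 [24 24 21] | 218 [21 21 21] | 219 [26 23 24] | 220 [25 22 24] | 221 [25 26 24] | 222 [27 24 25] | 223 [25 24 25] | 224 [25 24 25] | 225 [22 23 22] | 226 [23 21 21] | 227 [26 26 22] | 228 [25 24 29] | 229 [20 21 72] | 230 [ 22  26 106] | 231 [ 23  25 113] | 232 [ 26  30 119] | 233 [ 64  66 113] | 234 [81 83 87] | 235 [74 75 75] | 236 [84 84 87] | 237 [90 93 96] | 238 [91 93 97] | 239 [89 92 95] | 240 [90 93 96] | 241 [90 91 96] | 242 [84 86 89] | 243 [72 73 75] | 244 [78 79 81] | 245 [91 93 96] |
```

drive_tool(motion=[[[10,0,0,0.025,0],[10,0,0,0.025,0.5],[10,0,0,0.025,1.2],[10,0,0,0.025,2],[10,0,0,0.025,2.8],[10,0,0,0.025,3.6],[10,0,0,0.025,4.4],[10,0,0,0.025,5],[10,0,0,0.025,5],[10,0,0,0.025,5]]])

```text
t: 6.45
tcp_pos: [0.536, -0.0629, 0.1848]
tool_rot: [0.292, 0.956, 0.001, 0.0]
force: [-0.6, 3.9, 7.1]
finger_gap: 0.262
gripper_force: 69.2
```

```bash
python3 - <<'E'
from station import manip
s=manip.sense();print(s["tcp_pos"],s["force"],s["ft_torque"],s["q"],s["finger_gap"])
E
python3 shot.py 5
```

```text
[ 0.53603974 -0.0628791   0.1847696 ] [-0.64889705  3.86437508  7.13983927] [0.47692557 0.17845161 0.06250775] [-3.24591345e-01  5.03004215e-01  1.71251919e+00  1.61622596e-03
  9.25527072e-01 -1.30292219e+00] 0.26200430988482987
6.5 [ 0.53602145 -0.06286037  0.18472583] [-1.23041695  5.02236721  6.91450861] -1.3029987964185685 0.2615746860133616
collar 213.76 [zmid, low edge, high edge(col r), high edge outer] [(0.147, np.float64(224.83), np.float64(230.9), np.float64(228.97)), (0.149, np.float64(226.18), np.float64(232.36), np.float64(230.42)), (0.15, np.float64(226.87), np.float64(233.1), np.float64(231.15)), (0.151, np.float64(227.56), np.float64(233.85), np.float64(231.89)), (0.153, np.float64(228.97), np.float64(235.38), np.float64(233.4))] hole at ring r 228.97
```

View pics/c5.png

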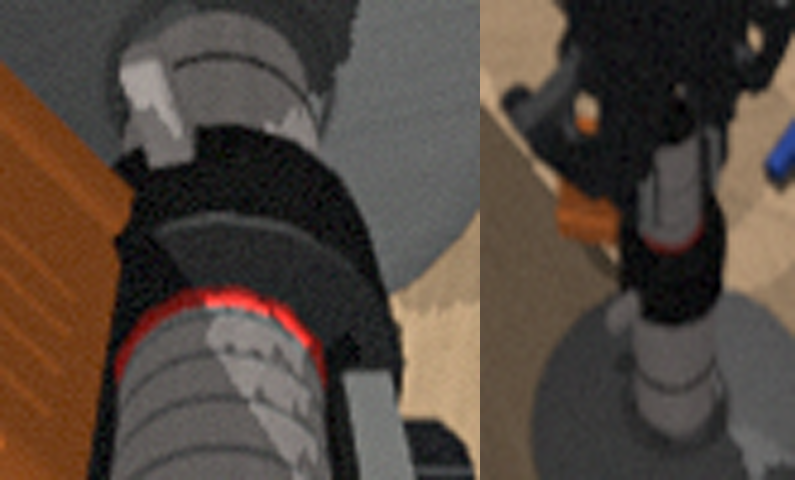

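drive_tool(motion=[[[10,0,0,0,0.5],[10,0,0,0,1],[10,0,0,0,1.6],[10,0,0,0,2.1],[10,0,0,0,2.5],[10,0,0,0,2.8],[10,0,0,0,2.8],[10,0,0,0,2.8]]])

```text
t: 7.35
tcp_pos: [0.5368, -0.0632, 0.185]
tool_rot: [0.469, 0.883, -0.0, 0.002]
force: [0.2, 4.3, 7.5]
finger_gap: 0.265
gripper_force: 114.3
```

```bash
cat > st.py <<'E'
from station import manip
from scipy.spatial.transform import Rotation as R
import numpy as np
s=manip.sense();M=R.from_quat(s["tool_rot"]).as_matrix()
print(s["t"],s["tcp_pos"],s["force"],s["ft_torque"],"-y heading",np.degrees(np.arctan2(-M[1,1],-M[0,1])),s["q"][5],s["tau"][5],s["finger_gap"])
E
python3 st.py
```

```text
7.35 [ 0.53677804 -0.06324906  0.18502126] [0.16811676 4.27142812 7.47791354] [ 0.36215617 -0.29940646  1.52010124] -y heading -145.97700762396522 -0.9169158736145492 1.5316134318709373 0.26514984923050555
```

Yaw torque jumped to 1.5 N m, so the lever seems to be at its stop. I'll ease back slightly and look.

drive_tool(motion=[[[10,0,0,0,-0.1],[10,0,0,0,-0.2],[10,0,0,0,-0.2],[10,0,0,0,-0.2]]])

```text
t: 7.75
tcp_pos: [0.5368, -0.0632, 0.185]
tool_rot: [0.457, 0.889, 0.0, 0.002]
force: [-0.7, 4.2, 7.1]
finger_gap: 0.264
gripper_force: 110.8
```

```bash
python3 st.py; python3 shot.py 6; python3 prof.py pics/w6.png 316
python3 - <<'E'
import cv2,numpy as np
w=cv2.imread("pics/w6.png");s=cv2.imread("pics/s6.png")
cv2.imwrite("pics/c6.png",np.hstack([cv2.resize(w[150:280,210:370],(490,400),interpolation=2),cv2.resize(s[200:280,260:320],(300,400),interpolation=2)]))
E
```

```text
7.75 [ 0.53676465 -0.06320164  0.18501355] [-0.70456061  4.23188985  7.14892676] [ 0.37638291 -0.28365552  1.30384121] -y heading -144.44671474478395 -0.9440925473100634 1.3060500472784042 0.2638265072284366
7.8 [ 0.5367748  -0.06317872  0.18501817] [-0.61771205  3.6512756   7.897501  ] -0.9441048103455467 0.2607763412321642
collar 212.09 [zmid, low edge, high edge(col r), high edge outer] [(0.147, np.float64(223.22), np.float64(229.26), np.float64(227.33)), (0.149, np.float64(224.56), np.float64(230.71), np.float64(228.76)), (0.15, np.float64(225.24), np.float64(231.45), np.float64(229.49)), (0.151, np.float64(225.93), np.float64(232.19), np.float64(230.23)), (0.153, np.float64(227.33), np.float64(233.71), np.float64(231.72))] hole at ring r 227.33
205 [24 24 23] | 206 [20 20 20] | 207 [22 23 21] | 208 [24 24 23] | 209 [25 24 25] | 210 [19 20 19] | 211 [19 19 18] | 212 [27 27 25] | 213 [63 64 65] | 214 [78 78 78] | 215 [53 55 53] | 216 [41 39 39] | 217 [39 40 39] | 218 [41 41 40] | 219 [43 43 43] | 220 [41 41 40] | 221 [42 41 41] | 222 [41 39 41] | 223 [42 41 43] | 224 [40 39 39] | 225 [42 40 40] | 226 [43 39 34] | 227 [40 39 47] | 228 [ 35  36 106] | 229 [ 29  32 150] | 230 [ 46  53 217] | 231 [ 68  74 238] | 232 [ 91  94 164] | 233 [108 109 108] | 234 [120 122 120] | 235 [139 142 148] | 236 [133 137 144] | 237 [135 137 144] | 238 [133 137 143] | 239 [130 133 140] | 240 [121 124 130] | 241 [107 108 112] | 242 [116 117 119] | 243 [139 142 148] | 244 [134 138 145] | 245 [133 136 144] |
```

View pics/c6.png

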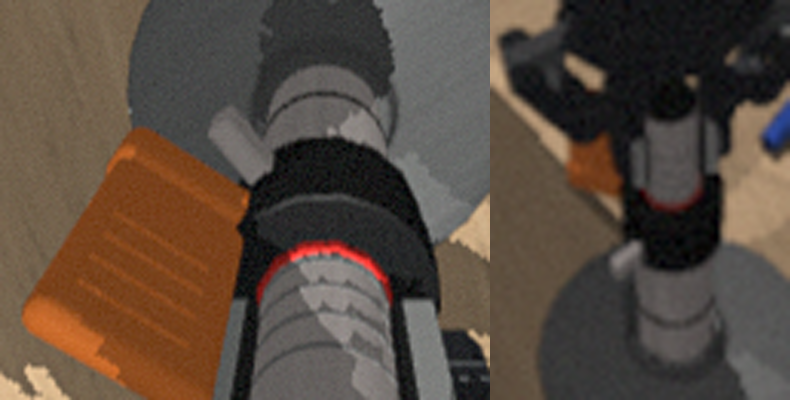

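```bash
python3 - <<'E'
from h import *
m=np.load("w6.npy",allow_pickle=True).item()
ax=np.array([.5362,-.0632])
for h in(-160,-165,-170,-175,-180,-185,-190):
  a=np.radians(h);o=[]
  for z in(.203,.157):
    for s in(-.003,.003):
      p=ax+.047*np.array([np.cos(a),np.sin(a)])+s*np.array([-np.sin(a),np.cos(a)]);o+=list(proj(m,[*p,z])[0].round(0))
  print(h,o)
for z in(.203,):
  p=onz(m,(218.2,250.8),z);print(p,np.degrees(np.arctan2(*(p[:2]-ax)[::-1])),np.linalg.norm(p[:2]-ax))
E
python3 -c "
import cv2
w=cv2.imread('pics/w6.png');cv2.imwrite('pics/c7.png',cv2.resize(w[150:350,170:420],(750,600),interpolation=2))"
```

```text
-160 [np.float64(207.0), np.float64(275.0), np.float64(205.0), np.float64(288.0), np.float64(235.0), np.float64(229.0), np.float64(233.0), np.float64(238.0)]
-165 [np.float64(210.0), np.float64(267.0), np.float64(206.0), np.float64(279.0), np.float64(237.0), np.float64(222.0), np.float64(234.0), np.float64(232.0)]
-170 [np.float64(213.0), np.float64(259.0), np.float64(208.0), np.float64(271.0), np.float64(240.0), np.float64(216.0), np.float64(236.0), np.float64(225.0)]
-175 [np.float64(218.0), np.float64(251.0), np.float64(211.0), np.float64(263.0), np.float64(244.0), np.float64(210.0), np.float64(239.0), np.float64(219.0)]
-180 [np.float64(223.0), np.float64(243.0), np.float64(216.0), np.float64(255.0), np.float64(248.0), np.float64(204.0), np.float64(242.0), np.float64(213.0)]
-185 [np.float64(230.0), np.float64(236.0), np.float64(221.0), np.float64(247.0), np.float64(253.0), np.float64(199.0), np.float64(246.0), np.float64(207.0)]
-190 [np.float64(237.0), np.float64(229.0), np.float64(227.0), np.float64(239.0), np.float64(258.0), np.float64(193.0), np.float64(250.0), np.float64(201.0)]
[ 0.48921513 -0.06417157  0.203     ] -178.8153908735763 0.04699491219910153
```

View pics/c7.png

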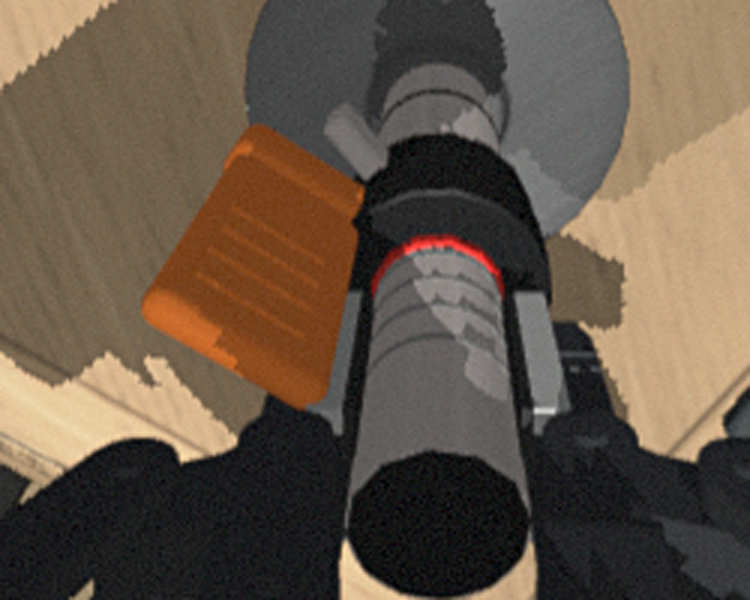

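Paddle's outer top corner is near (220,250), which gives a lever heading of about -179 to -180°. It is closed and pressed on its stop. I'll relax the press and trim the ring height by 0.4 mm.

drive_tool(motion=[[[10,0,0,0.015,-0.15],[10,0,0,0.015,-0.3],[10,0,0,0.015,-0.4],[10,0,0,0.015,-0.4],[10,0,0,0.015,-0.4]]])

```text
t: 8.35
tcp_pos: [0.5367, -0.063, 0.1849]
tool_rot: [0.433, 0.901, 0.0, 0.001]
force: [-0.0, 3.9, 9.8]
finger_gap: 0.264
gripper_force: 104.4
```

```bash
python3 st.py
```

```text
8.35 [ 0.53671256 -0.06303762  0.18494095] [-0.01509946  3.85782549  9.82838162] [0.53339264 0.02161479 0.87022334] -y heading -141.3736401284423 -0.9984583578257148 0.8503350801765919 0.2643304737787513
```

drive_tool(motion=[[[10,0,0,0,-0.15],[10,0,0,0,-0.3],[10,0,0,0,-0.4],[10,0,0,0,-0.4],[10,0,0,0,-0.4]]])

```text
t: 8.85
tcp_pos: [0.5365, -0.063, 0.1849]
tool_rot: [0.409, 0.913, 0.001, 0.001]
force: [-1.3, 5.2, 10.3]
finger_gap: 0.261
gripper_force: 92.9
```

```bash
python3 st.py; python3 shot.py 8; python3 prof.py pics/w8.png 316; cat > lsq.py <<'E'
import cv2,numpy as np
w=cv2.imread('pics/w8.png');s=cv2.imread('pics/w6.png')
cv2.imwrite('pics/c8.png',np.hstack([cv2.resize(x[150:290,205:335],(390,420),interpolation=2) for x in(s,w)]))
E
python3 lsq.py
```

```text
8.85 [ 0.53654647 -0.06297943  0.18488313] [-1.27414661  5.23414953 10.29047193] [0.52275642 0.02767328 0.50161917] -y heading -138.2626099143076 -1.0533346865502402 0.5458892695605755 0.2614174209113149
8.9 [ 0.5365773  -0.06298572  0.18487995] [-1.92280372  4.55246307  9.51506206] -1.053283859994233 0.26087235526886904
collar 212.73 [zmid, low edge, high edge(col r), high edge outer] [(0.147, np.float64(223.84), np.float64(229.89), np.float64(227.96)), (0.149, np.float64(225.18), np.float64(231.34), np.float64(229.4)), (0.15, np.float64(225.87), np.float64(232.08), np.float64(230.13)), (0.151, np.float64(226.56), np.float64(232.83), np.float64(230.87)), (0.153, np.float64(227.96), np.float64(234.35), np.float64(232.37))] hole at ring r 227.96
205 [25 24 22] | 206 [19 21 20] | 207 [20 20 19] | 208 [22 23 22] | 209 [22 22 24] | 210 [23 23 22] | 211 [21 21 20] | 212 [23 23 21] | 213 [39 41 39] | 214 [65 65 65] | 215 [64 64 64] | 216 [43 45 41] | 217 [38 37 38] | 218 [39 39 41] | 219 [40 41 41] | 220 [41 40 39] | 221 [40 39 41] | 222 [41 41 40] | 223 [39 38 39] | 224 [41 39 41] | 225 [38 38 37] | 226 [42 40 36] | 227 [39 37 35] | 228 [38 36 72] | 229 [ 30  32 122] | 230 [ 33  37 169] | 231 [ 55  61 239] | 232 [ 93  99 245] | 233 [112 115 143] | 234 [114 115 110] | 235 [129 130 133] | 236 [132 136 142] | 237 [133 136 143] | 238 [133 137 143] | 239 [131 135 141] | 240 [126 128 135] | 241 [111 114 118] | 242 [106 108 109] | 243 [124 126 129] | 244 [133 135 143] | 245 [132 135 142] |
```

View pics/c8.png

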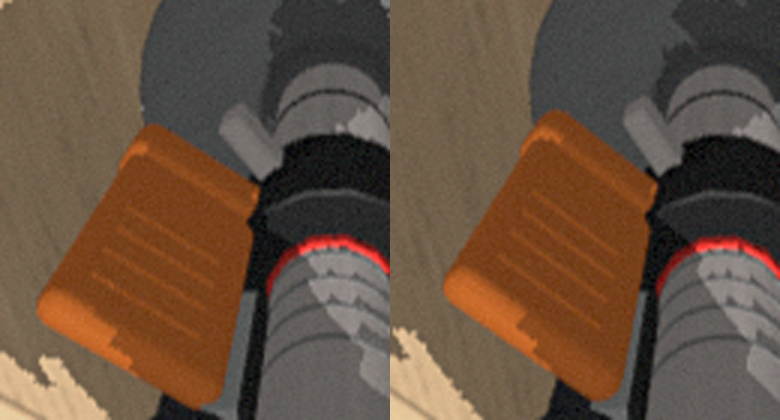

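The lever stayed on its stop while I backed off, with 0.5 N m still pressing it. The ring's middle reads about 0.1504 m, level with the collar rim at 0.150 m. I'm handing in.

```bash
python3 -c "
from station import manip
print(manip.sign_off())"
```

```text
the job is handed in; nothing more can be done
None
```

The job is handed in with no verdict shown: the gripper still holds the column with the red ring level with the collar's top edge (within about 0.5 mm by the wrist camera), and the cam lever is closed against its stop.

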